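# Shift the gearbox trainer to second and start it

## Task

Push the selector lever of the gearbox trainer with your fingertips from neutral past the click at first until it rests fully home against the second stop. Then, with the lever in second, press the run button on the same panel all the way down and let it come up again. Only push, without forcing: grip or pick up nothing, and leave the loose things lying around where they are.

Things in the scene. Friction and masses are not known exactly. Their poses are not given: they have to be found in the camera images.
- trainer: gearbox trainer, fixed on the desk: base plate 250 x 210 mm, grey housing, flat aluminium top panel 204 x 164 mm (x, y), 82 mm above the desk. Origin: centre of the underside; x towards the panel's rear (away from the robot at yaw 0), y left, z up. On the panel: the lever (pivot at x +55, y +20 mm), a white arc scale (line neutral, one dot first, two dots second) and the run button (x +65, y -52 mm)
- selector (a joint): lever angle, rad: 0 neutral (knob on the left, at trainer x -20, y +61 mm), 0.5 first (x -30, y +20), 1.0 second, against the end stop (x -20, y -21). Growing values swing the knob towards trainer -y. A spring detent holds it at all three; in between it snaps to the nearest (tipping at 0.25 and 0.75). Pushing it takes about 5 to 9 N. Starts within 0.1 of neutral
- knob_mid (a point): middle of the lever's knob, on its axis. The lever is a flat steel bar that swings level about an upright pivot, 85 mm from the knob. The knob is an upright black cylinder 18 mm across; its top is 137 mm above the desk (17 mm above this point), the top of the bar under it 95 mm. The bar leads from the knob rearwards (trainer +x) to the pivot
- run (a joint): travel in m of the run button: 0 = up, 0.006 = fully down (about 5 N); it springs back up when let go. It must not be pressed before the lever is in second
- run_top (a point): centre of the top face of the run button, a grey round push button 28 mm across in a black housing on the panel; it is pressed straight down
- spare_gear: loose brass gear 40 mm across, 26 mm high with its hub, standing on the panel's front right corner area; origin at the centre of its underside. Leave it alone
- jar: loose white jar 48 mm across, 60 mm high, standing on the desk to the right of the trainer; origin at the centre of its underside. Leave it alone
- driver: loose screwdriver, 160 mm long, lying on the desk to the left of the trainer; origin under its middle. Leave it alone
- bearing_box: loose cardboard box 60 x 45 x 30 mm on the desk behind the trainer; origin at the centre of its underside. Leave it alone

How it is judged:
By the outcome, as a careful person would: the job done as asked, in the order asked, and still so for the second after the job is handed in, with the robot touching nothing.
It also fails if it takes over 40 s, if anything falls off the work surface, if the arm or the gripper's body presses on something with over 40 N, if the wrist force passes 120 N, or if a joint passes its speed limit or range.

## Robot

A 6-joint arm with a two-finger parallel gripper is mounted at the origin on the work surface. World frame = base frame: x ahead of the robot, y to its left, z up, the work surface at z = 0. Lengths are in m, angles in rad, forces in N, time in s.
With the tool pointing down it reaches from about 0.25 to 0.775 m from the base axis. Payload 8.9 kg.
Tool frame: the origin (TCP) lies midway between the tips of the shut fingers; the grasp point (between the pads) lies 19 mm behind it; y points along the fingers, z is the direction in which the jaws open and shut, and the axes are right-handed (so a half turn about y gives the same grasp; the last joint's range is limited). The gripper opens to 85 mm and grips with 20 to 120 N. Pads are 22 mm wide; open, the fingers measure 114 mm over their backs; the gripper's body (76 mm by 85 mm) begins 54 mm behind the grasp point. The pads swing forward as they close: fully open they stand 13 mm farther back than shut.
Start: joints at [1.05, 0.291, -0.153, 1.127, 0, 1.431], TCP at [0.196, 0.487, 0.231] pointing down, gripper open.
Joint ranges: [-2.52, 2.52], [-0.91, 1.74], [-1.3, 1.37], [-1.96, 2.02], [-1.52, 1.47], [-3.14, 3.14]. Speed limits (rad/s): [2.22, 2.22, 2.79, 3.14, 3.14, 3.14].

## Interface

Orientations are given as a rotation vector (axis times angle).
In Python, from bench import bot gives the robot as it stands.
- The arm moves only by the shell command python3 -m crank 'ROWS' [FORCE]. ROWS is text: rows parted by semicolons, each of 7 numbers parted by spaces: the shift along the tool's x, y, z in mm, then the turn, a rotation vector about the tool's x, y, z in degrees, then the opening, from 0 (shut) to 1 (fully open). In form: x y z rx ry rz hand; .... A call has 1 to 8 rows; each row shifts and turns the commanded pose from where the row before left it, along the tool's axes as they then stand; what a row does not reach is not made up. A row lasts 1/8 s, in which the tool goes at most 62.5 mm and 10.7 degrees, less where a joint would pass 70% of its speed; a pose out of reach is approached as far as the arm can. A call with a gripper value outside its range is refused whole. The fingers move at their own pace and stop on an object; FORCE is the grip in N (left out, the last holds). Time passes only in rows, so rows that do not move let the fingers close. It gives the time, the measured TCP pose, the force and the opening at its end, in the units of the state.
- bot.sense(): the state, without advancing time (a new reading comes with each control period).
- bot.capture(name): name is "scene" or "top"; returns (picture, depth): 480x640x3 uint8, blue, green, red; 480x640 float32, m along the optical axis (not along the pixel's ray), 0 where there is no reading.
- bot.camera_params(name): a dict with "fovy" (degrees; the focal length in pixels is half the picture's height over the tangent of half this angle, whatever the lens; pixels are square), "cx", "cy" (the principal point, pixels), "k1" (the pictures are not rectified: a ray, as slopes to the right and down, at radius r is drawn at 1 + k1 r^2 times it, then the intrinsics apply), "cam_to_world" (4x4, takes a point from camera to world coordinates). Camera axes: x right, y up, looking along -z (the intrinsics and any distortion apply to the point x, -y, -z); pixel columns grow to the right and rows downward; lengths in m; the calibration is good to about 2 mm. A picture is of the moment at which its call begins. camera_params takes no time and is no camera call.
- bot.sign_off(): hands the job in, once; it reports no verdict.
The state is a dict: "time": time; "joint_pos": joint angles; "dq": joint speeds; "joint_torque": joint torques, N m; "position": TCP position; "tool_rot": TCP orientation; "force": force on the tool from outside, world axes, zero at the start; "wrist_torque": the same for the moment, N m; "width": opening from 0.0 (shut) to 1.0 (fully open).
Only numpy, scipy, OpenCV 4.12 (cv2) and the standard library are available. Lean on these libraries where they do the work, as an engineer would, in place of code of your own. Each camera call takes 0.05 s, during which the arm holds its last target.

## Working session

There is one attempt and no reset: what is moved stays moved. The work goes in short steps, Python scripts to look and compute and a shell command to move; the robot and the scene stay as the last step left them, time stands still between calls to the robot, and variables do not carry over. Pictures are saved under pics/ and viewed, and the job is handed in when it is done.

```bash
ls; mkdir -p pics; python3 - <<'E'
from bench import bot
import cv2,numpy as np
np.set_printoptions(precision=4,suppress=True)
s=bot.sense();print({k:np.round(v,4) for k,v in s.items()})
for n in("scene","top"):
    p,d=bot.capture(n);cv2.imwrite(f"pics/{n}0.png",p);np.save(f"pics/{n}0.npy",d);c=bot.camera_params(n);print(n,c)
E
```

```text
pics
{'time': np.float64(0.0), 'joint_pos': array([ 1.0497,  0.2913, -0.1541,  1.1267,  0.    ,  1.4315]), 'dq': array([0.0002, 0.    , 0.0005, 0.0005, 0.0006, 0.0021]), 'joint_torque': array([  0.0021, -53.7145,  33.1372,   0.0159,  -0.0001,   0.    ]), 'position': array([0.1954, 0.4868, 0.2307]), 'tool_rot': array([-1.5512,  0.2999, -0.2993]), 'force': array([ 0.0957, -0.1015, -0.6467]), 'wrist_torque': array([ 0.0269, -0.0014, -0.0215]), 'width': np.float64(0.9983)}
scene {'fovy': 53.46994671562442, 'cx': 320.9176854333699, 'cy': 240.9807154621398, 'k1': -0.12091076866843299, 'cam_to_world': array([[ 0.8413, -0.4615,  0.2814,  0.8198],
       [ 0.5405,  0.7188, -0.4373, -0.2777],
       [-0.0004,  0.52  ,  0.8542,  0.7643],
       [ 0.    ,  0.    ,  0.    ,  1.    ]])}
top {'fovy': 45.58358881585142, 'cx': 318.95936730431356, 'cy': 235.97394402079755, 'k1': 0.05676075299530352, 'cam_to_world': array([[-0.0321,  0.9749, -0.2202,  0.3488],
       [-0.9995, -0.0313,  0.0069,  0.0846],
       [-0.0002,  0.2203,  0.9754,  1.3254],
       [ 0.    ,  0.    ,  0.    ,  1.    ]])}
```

View pics/scene0.png

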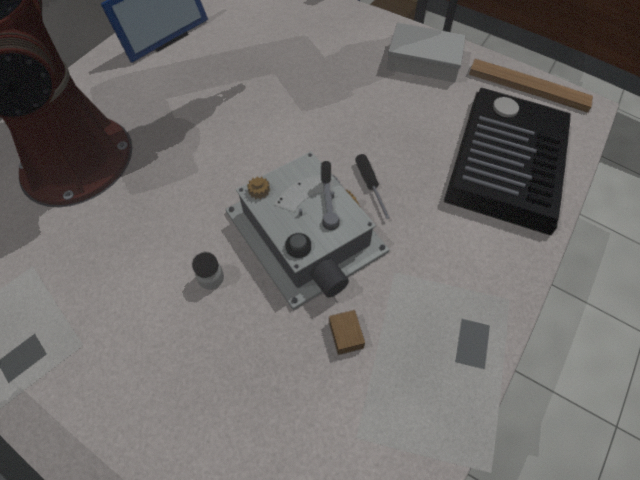

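View pics/top0.png

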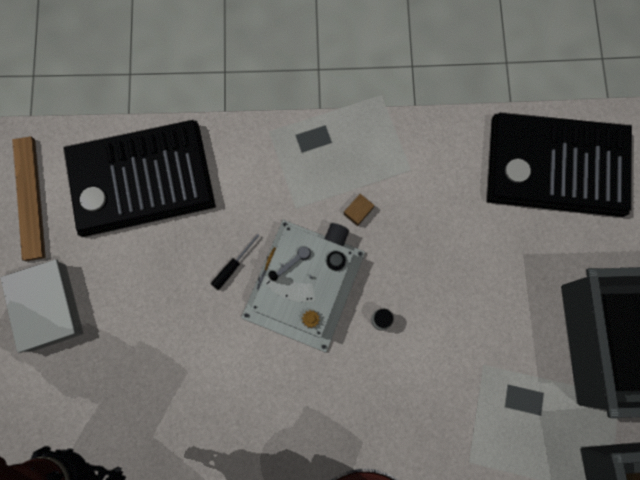

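The scene view shows the trainer at about (305,220), with the knob at (326,170), the pivot at (331,222) and the button at (298,243). In the top view the pivot is at (305,254), the knob at (274,275), the button at (337,260) and the gear at (311,319). I'll zoom in next.

```bash
cat > h.py <<'E'
import numpy as np,cv2
from bench import bot
def cam(n):
    c=bot.camera_params(n);f=240/np.tan(np.radians(c["fovy"])/2);return c,f
def ray(n,u,v):
    c,f=cam(n);xd,yd=(u-c["cx"])/f,(v-c["cy"])/f
    x,y=xd,yd
    for _ in range(20):
        s=1+c["k1"]*(x*x+y*y);x,y=xd/s,yd/s
    T=np.array(c["cam_to_world"]);return T[:3,3],T[:3,:3]@np.array([x,-y,-1.])
def onz(n,u,v,z):
    o,d=ray(n,u,v);return o+d*(z-o[2])/d[2]
def proj(n,p):
    c,f=cam(n);T=np.array(c["cam_to_world"]);q=T[:3,:3].T@(np.array(p)-T[:3,3])
    x,y=q[0]/-q[2],-q[1]/-q[2];s=1+c["k1"]*(x*x+y*y);return np.array([c["cx"]+f*x*s,c["cy"]+f*y*s])
def crop(n,p,x0,y0,w,h,k,name):
    cv2.imwrite(name,cv2.resize(p[y0:y0+h,x0:x0+w],None,fx=k,fy=k,interpolation=cv2.INTER_CUBIC))
E
python3 - <<'E'
from h import *
crop("s",cv2.imread("pics/scene0.png"),215,140,190,170,4,"pics/s0c.png")
crop("t",cv2.imread("pics/top0.png"),230,205,160,150,4,"pics/t0c.png")
E
sleep 1
```

```text
(no output)
```

View pics/s0c.png

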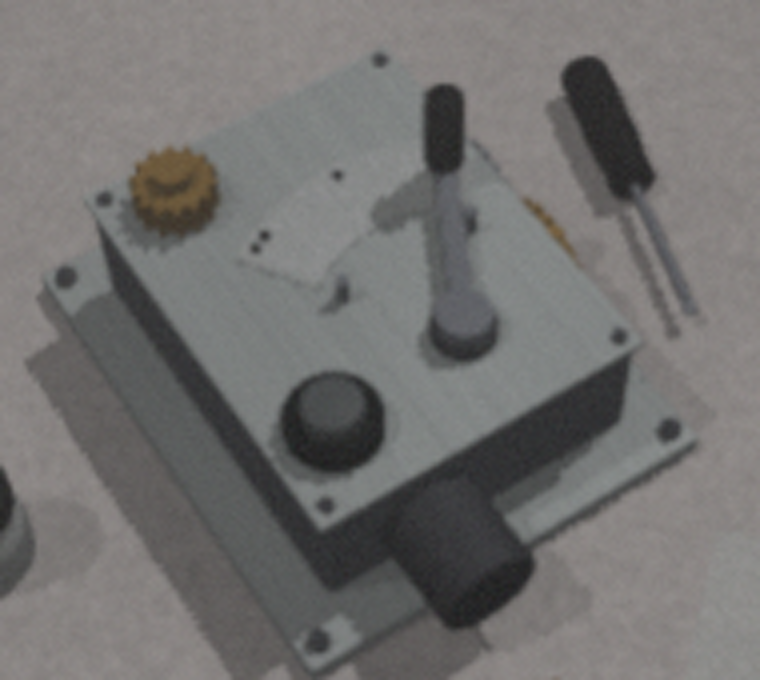

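View pics/t0c.png

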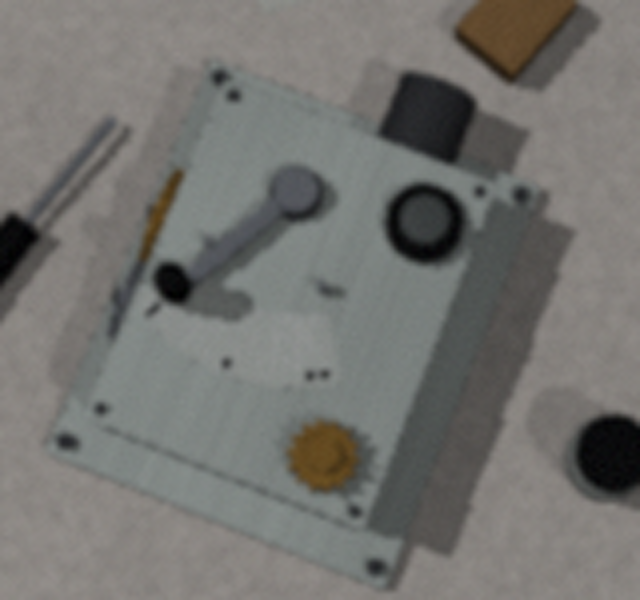

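Panel screws in the crops: scene (380,60), (104,199), (325,505), (620,336); top (101,408), (355,511), (480,190), (234,95). The button top is at scene crop (335,402) and top crop (426,221), the knob top at scene (444,95) and top (172,281).

```bash
python3 - <<'E'
from h import *
np.set_printoptions(precision=4,suppress=True)
off={"scene":(215,140),"top":(230,205)}
# order FL,FR,RR,RL
S={"scene":[(380,60),(104,199),(325,505),(620,336)],"top":[(101,408),(355,511),(480,190),(234,95)]}
def px(n,p): return (p[0]+.5)/4-.5+off[n][0],(p[1]+.5)/4-.5+off[n][1]
for n in S:
    P=np.array([onz(n,*px(n,p),.082) for p in S[n]])[:,:2]
    c=P.mean(0);FL,FR,RR,RL=P
    vx=(RR+RL-FL-FR);vy=(FL+RL-FR-RR);yaw=[np.arctan2(vx[1],vx[0]),np.arctan2(-vy[0],vy[1])]
    print(n,c,np.degrees(yaw),np.linalg.norm(vx)/2,np.linalg.norm(vy)/2)
    print(P)
pts={"piv":[(464,308),(298,190),.1],"knobtop":[(445,96),(172,276),.137],"btn":[(335,402),(426,221),.1]}
for k,(a,b,z) in pts.items():
    o1,d1=ray("scene",*px("scene",a));o2,d2=ray("top",*px("top",b))
    t=np.linalg.lstsq(np.c_[d1,-d2],o2-o1,rcond=None)[0];p1=o1+t[0]*d1;p2=o2+t[1]*d2
    print(k,(p1+p2)/2,np.linalg.norm(p1-p2))
    print('   onz',onz("scene",*px("scene",a),z),onz("top",*px("top",b),z))
for n in S:
    d=np.load(f"pics/{n}0.npy");c,f=cam(n);T=np.array(c["cam_to_world"])
    for k,(a,b,z) in pts.items():
        u,v=px(n,a if n=="scene" else b);D=np.median(d[int(v):int(v)+3,int(u):int(u)+3]);o,r=ray(n,u,v);print(n,k,o+r*D)
E
```

```text
scene [0.5302 0.1155] [-23.5255 -23.6976] 0.18822495076022897 0.14876415484814517
[[0.4736 0.2211]
 [0.4142 0.0851]
 [0.5864 0.0097]
 [0.6466 0.1462]]
top [0.5335 0.1142] [-23.5279 -23.5328] 0.18826000200060022 0.14780100042648747
[[0.477  0.2197]
 [0.4175 0.0839]
 [0.5906 0.0091]
 [0.6491 0.1443]]
piv [0.5898 0.1096 0.1033] 0.0003925731937194686
   onz [0.5888 0.1117 0.1   ] [0.5903 0.1095 0.1   ]
knobtop [0.5384 0.1757 0.1414] 0.00018781230220246445
   onz [0.5363 0.1789 0.137 ] [0.5391 0.1761 0.137 ]
btn [0.5705 0.041  0.1048] 0.0013980795718537351
   onz [0.5691 0.0439 0.1   ] [0.5708 0.0403 0.1   ]
scene piv [0.5888 0.1116 0.1002]
scene knobtop [0.5367 0.1782 0.1379]
scene btn [0.5713 0.041  0.106 ]
top piv [0.5909 0.1096 0.097 ]
top knobtop [0.5391 0.1761 0.1373]
top btn [0.5702 0.0404 0.1034]
```

```bash
cat >> h.py <<'E'
from scipy.spatial.transform import Rotation as R
O=np.array([.532,.115,0]);YAW=np.radians(-23.6)
RT=R.from_euler('z',YAW).as_matrix()
def W(x,y,z): return O+RT@np.array([x,y,z])/1000
def T(p): return RT.T@(np.array(p)-O)*1000
def st():
    s=bot.sense();M=R.from_rotvec(s["tool_rot"]).as_matrix()
    print("t",round(float(s["time"]),2),"pos",np.round(s["position"],4),"trainer",np.round(T(s["position"]),1),"F",np.round(s["force"],1),"Ftr",np.round(RT.T@s["force"],1),"w",round(float(s["width"]),2))
    return s,M
def to(x,y,z):  # shift in tool mm to reach trainer point mm
    s,M=st();print("tool shift",np.round(M.T@(W(x,y,z)-s["position"])*1000,1))
E
python3 - <<'E'
from h import *
np.set_printoptions(precision=3,suppress=True)
s,M=st();print(M);print("tool axes in trainer\n",RT.T@M)
for nm,a in(("x",0),("z",2)):
    for g in(1,-1):
        # want tool axis x along trainer g*y
        pass
for g in(1,-1):
    X=RT@np.array([0,g,0.]);Y=np.array([0,0,-1.]);D=np.c_[X,Y,np.cross(X,Y)]
    print(g,"turn deg",np.degrees(R.from_matrix(M.T@D).as_rotvec()))
p=(311,319);print("gear",T(onz("top",311.,318.,.105)),"q6",s["joint_pos"][5], "jar",T(onz("top",383,318,.06)))
E
```

```text
t 0.1 pos [0.195 0.487 0.231] trainer [-457.3  206.   230.8] F [ 1.   0.5 -0.6] Ftr [ 0.7  0.9 -0.6] w 1.0
[[ 0.928 -0.001  0.373]
 [-0.373 -0.001  0.928]
 [-0.    -1.    -0.001]]
tool axes in trainer
 [[ 1.    -0.    -0.03 ]
 [ 0.03  -0.001  1.   ]
 [-0.    -1.    -0.001]]
1 turn deg [  0.045 -88.274  -0.06 ]
-1 turn deg [ 0.06  91.726  0.045]
gear [-71.591 -49.202 105.   ] q6 1.4314941867233417 jar [  -9.756 -194.085   60.   ]
```

```bash
python3 -m crank '40 0 -8 0 10 0 0; 50 0 -8 0 10 0 0; 50 0 -8 0 10 0 0'; python3 - <<'E'
from h import *
s,M=st();print(s["joint_pos"],np.degrees(R.from_matrix(RT.T@M).as_rotvec()));print(RT.T@M)
E
```

```text
time: 0.48
position: [0.3009, 0.3914, 0.2309]
tool_rot: [-1.452, 0.711, -0.711]
force: [0.5, 0.3, -0.4]
width: 0.374
t 0.47 pos [0.3009 0.3914 0.2309] trainer [-322.5  160.8  230.9] F [ 0.5  0.3 -0.4] Ftr [ 0.4  0.5 -0.4] w 0.37
[ 7.67311624e-01  2.31818729e-01 -2.34107563e-01  1.10515495e+00
 -1.03030898e-04  1.67789116e+00] [-87.97841651  22.39659786 -22.40218934]
[[ 8.78213770e-01 -1.35063727e-05  4.78268308e-01]
 [-4.78268290e-01 -3.02667770e-04  8.78213728e-01]
 [ 1.32894920e-04 -9.99999954e-01 -2.72266673e-04]]
```

```bash
python3 - <<'E'
from h import *
s,M=st();n=7
X=RT@np.array([0,-1,0.]);Y=np.array([0,0,-1.]);D=np.c_[X,Y,np.cross(X,Y)]
rv=R.from_matrix(M.T@D).as_rotvec();print(np.degrees(rv)/n)
d=(W(-20,103,180)-s["position"])*1000/n;A=M
for i in range(n):
    print(np.round(A.T@d,1)); A=A@R.from_rotvec(rv/n).as_matrix()
E
```

```text
t 0.47 pos [0.3009 0.3914 0.2309] trainer [-322.5  160.8  230.9] F [ 0.5  0.3 -0.4] Ftr [ 0.4  0.5 -0.4] w 0.37
[1.42776522e-03 8.77537657e+00 2.17613686e-03]
[41.9  7.3 13.4]
[39.4  7.3 19.7]
[35.9  7.3 25.4]
[31.6  7.3 30.6]
[26.6  7.3 35.1]
[20.9  7.3 38.7]
[14.7  7.3 41.4]
```

```bash
python3 -m crank '42 7 13 0 8.8 0 0; 39 7 20 0 8.8 0 0; 36 7 25 0 8.8 0 0; 32 7 31 0 8.8 0 0; 27 7 35 0 8.8 0 0; 21 7 39 0 8.8 0 0; 15 7 41 0 8.8 0 0; 0 0 0 0 0 0 0'; python3 - <<'E'
from h import *
s,M=st();print(s["joint_pos"]);print(np.round(RT.T@M,3));to(-20,92,112)
p,d=bot.capture("scene");crop("s",p,215,60,200,200,3,"pics/s1.png")
p,d=bot.capture("top");crop("s",p,215,190,200,180,3,"pics/t1.png")
E
```

```text
time: 1.48
position: [0.5558, 0.2161, 0.181]
tool_rot: [-0.985, 1.508, -1.508]
force: [-0.5, 0.1, -0.0]
width: -0.003
t 1.48 pos [0.5558 0.2161 0.181 ] trainer [-18.7 102.2 181. ] F [-0.5  0.1 -0. ] Ftr [-0.5 -0.2 -0. ] w -0.0
[ 2.48573230e-01  4.57101872e-01 -3.93278351e-02  1.07561930e+00
 -4.27645234e-04  2.23363664e+00]
[[-0.002 -0.001  1.   ]
 [-1.    -0.001 -0.002]
 [ 0.001 -1.    -0.001]]
t 1.48 pos [0.5558 0.2161 0.181 ] trainer [-18.7 102.2 181. ] F [-0.5  0.1 -0. ] Ftr [-0.5 -0.2 -0. ] w -0.0
tool shift [10.1 69.  -1.2]
```

View pics/s1.png

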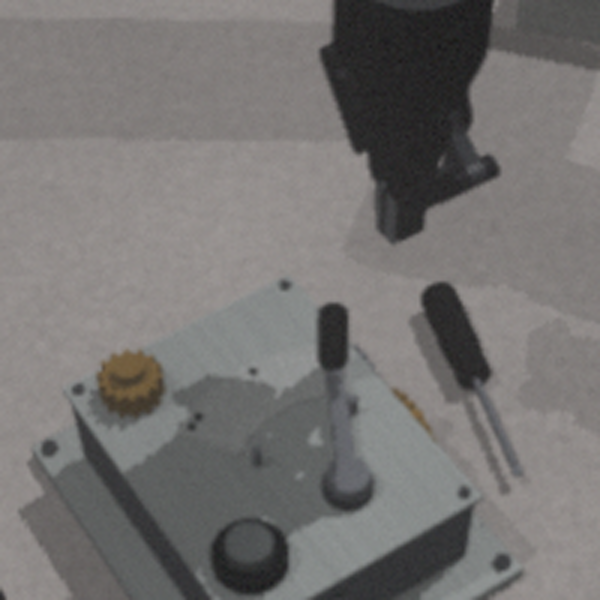

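View pics/t1.png

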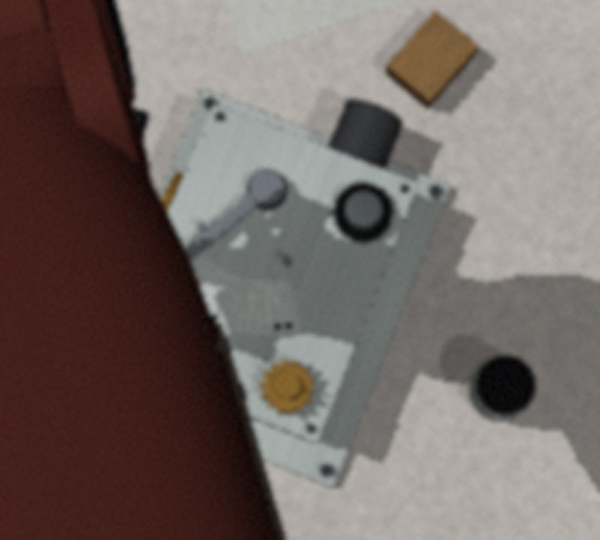

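The scene view shows the shut fingertips at crop (400,235), left of and above the knob at (333,310). Nothing is in the way, so I'll descend.

```bash
python3 -m crank '0 23 -1 0 0 0 0; 0 23 0 0 0 0 0; 0 23 0 0 0 0 0; 10 0 0 0 0 0 0; 6 0 0 0 0 0 0; 0 0 0 0 0 0 0'; python3 - <<'E'
from h import *
st()
p,d=bot.capture("scene");crop("s",p,265,110,130,120,5,"pics/s2.png")
E
```

```text
time: 2.33
position: [0.5473, 0.2037, 0.1146]
tool_rot: [-0.985, 1.504, -1.505]
force: [0.7, 0.2, -0.1]
width: -0.001
t 2.33 pos [0.5473 0.2037 0.1146] trainer [-21.5  87.4 114.6] F [ 0.7  0.2 -0.1] Ftr [ 0.6  0.5 -0.1] w -0.0
```

View pics/s2.png

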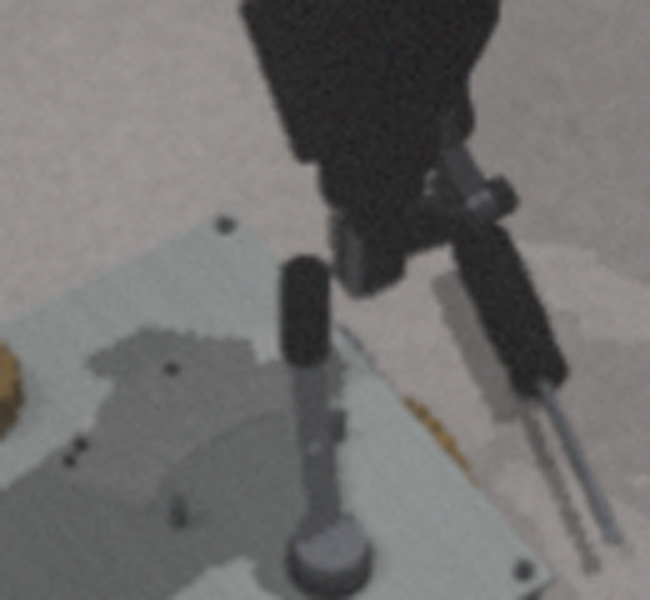

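The fingertip (crop (370,290)) sits just left of the knob (305,310), with a gap of a few mm. Pushing towards first.

```bash
python3 -m crank '6 0 0 0 0 0 0; 5 0 -1 0 0 0 0; 5 0 -2 0 0 0 0; 5 0 -2 0 0 0 0; 5 0 -1 0 0 0 0' ; python3 - <<'E'
from h import *
st()
E
python3 -m crank '5 0 -1 0 0 0 0; 5 0 -1 0 0 0 0; 5 0 0 0 0 0 0; 5 0 0 0 0 0 0; 0 0 0 0 0 0 0' ; python3 - <<'E'
from h import *
st()
p,d=bot.capture("scene");crop("s",p,235,110,160,130,5,"pics/s3.png")
E
```

```text
time: 3.0
position: [0.5304, 0.1834, 0.1134]
tool_rot: [-0.987, 1.505, -1.501]
force: [-0.9, 3.6, -1.2]
width: 0.001
t 3.0 pos [0.5304 0.1834 0.1134] trainer [-28.8  62.1 113.4] F [-0.9  3.6 -1.2] Ftr [-2.2  2.9 -1.2] w 0.0
time: 3.62
position: [0.5213, 0.1645, 0.1133]
tool_rot: [-0.986, 1.505, -1.505]
force: [0.1, 1.0, 0.1]
width: -0.002
t 3.62 pos [0.5213 0.1645 0.1133] trainer [-29.6  41.1 113.3] F [0.1 1.  0.1] Ftr [-0.3  0.9  0.1] w -0.0
```

View pics/s3.png

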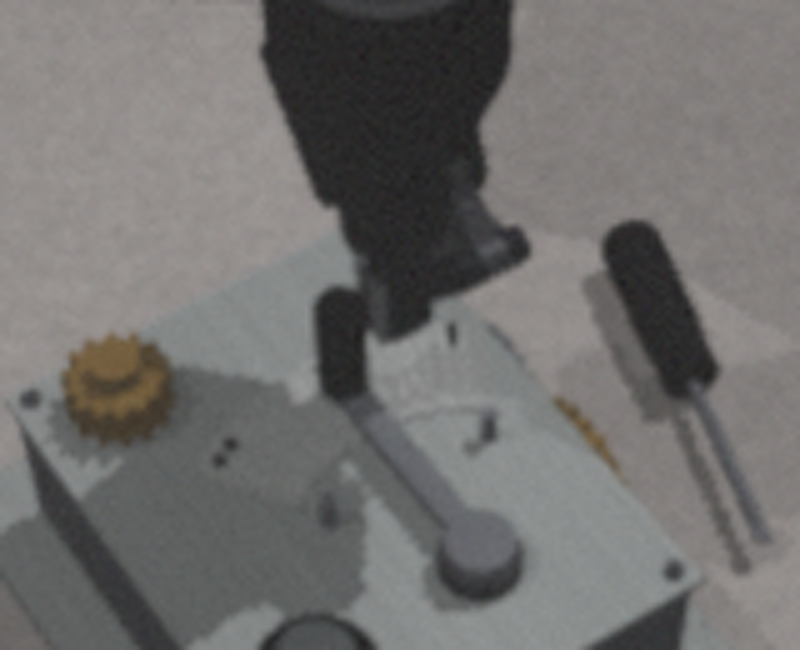

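The lever points straight forward over the single dot, so it is in first; the gear at (115,390) is clear. Pushing on to second.

```bash
python3 -m crank '5 0 0 0 0 0 0; 5 0 0 0 0 0 0; 5 0 1 0 0 0 0; 5 0 1 0 0 0 0; 5 0 2 0 0 0 0'; python3 - <<'E'
from h import *
st()
E
python3 -m crank '5 0 2 0 0 0 0; 5 0 2 0 0 0 0; 4 0 2 0 0 0 0; 0 0 0 0 0 0 0'; python3 - <<'E'
from h import *
st()
p,d=bot.capture("scene");crop("s",p,235,110,160,130,5,"pics/s4.png")
E
```

```text
time: 4.3
position: [0.5148, 0.1398, 0.1133]
tool_rot: [-0.987, 1.504, -1.505]
force: [0.0, -0.5, 0.7]
width: 0.003
t 4.3 pos [0.5148 0.1398 0.1133] trainer [-25.7  15.9 113.3] F [ 0.  -0.5  0.7] Ftr [ 0.2 -0.4  0.7] w 0.0
time: 4.8
position: [0.515, 0.1247, 0.1133]
tool_rot: [-0.986, 1.505, -1.505]
force: [-0.4, -0.2, 0.4]
width: 0.002
t 4.8 pos [0.515  0.1247 0.1133] trainer [-19.5   2.1 113.3] F [-0.4 -0.2  0.4] Ftr [-0.3 -0.4  0.4] w 0.0
```

View pics/s4.png

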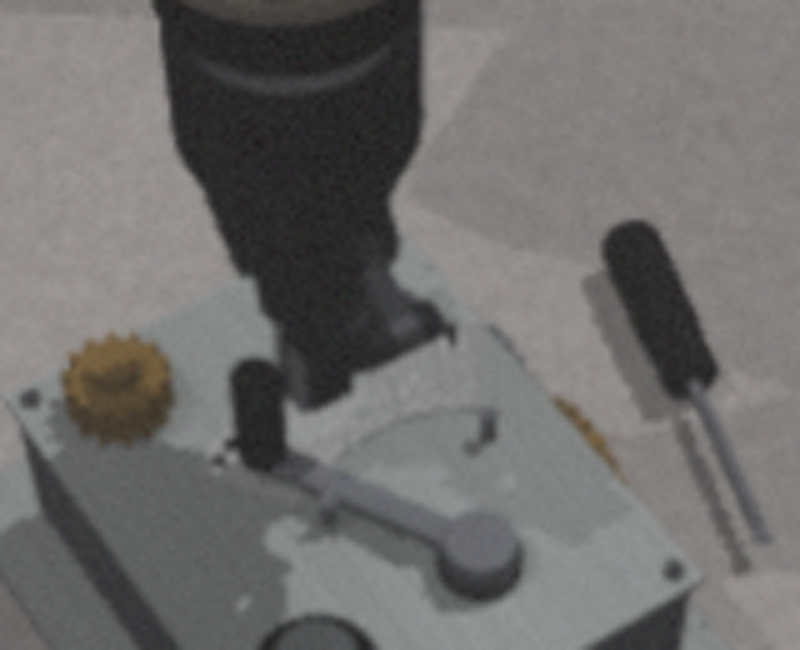

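The lever has swung over to the two dots and its bar is next to the stop pin at (325,515). I'll press gently until the force shows the stop.

```bash
for i in 1; do python3 -m crank '2 0 0 0 0 0 0; 0 0 0 0 0 0 0'; done; python3 - <<'E'
from h import *
st()
E
python3 -m crank '1 0 0 0 0 0 0; 0 0 0 0 0 0 0'; python3 - <<'E'
from h import *
st()
E
```

```text
time: 5.1
position: [0.5141, 0.1233, 0.1133]
tool_rot: [-0.987, 1.504, -1.504]
force: [-0.3, 0.4, -0.2]
width: 0.001
t 5.1 pos [0.5141 0.1233 0.1133] trainer [-19.7   0.5 113.3] F [-0.3  0.4 -0.2] Ftr [-0.5  0.2 -0.2] w 0.0
time: 5.35
position: [0.5139, 0.1226, 0.1133]
tool_rot: [-0.986, 1.504, -1.504]
force: [0.5, 1.5, -1.0]
width: -0.002
t 5.35 pos [0.5139 0.1226 0.1133] trainer [-19.6  -0.2 113.3] F [ 0.5  1.5 -1. ] Ftr [-0.2  1.6 -1. ] w -0.0
```

```bash
python3 -m crank '1 0 0 0 0 0 0; 0 0 0 0 0 0 0'; python3 -m crank '1 0 0 0 0 0 0; 0 0 0 0 0 0 0';  python3 - <<'E'
from h import *
st()
E
```

```text
time: 5.6
position: [0.5139, 0.1225, 0.1134]
tool_rot: [-0.985, 1.504, -1.502]
force: [1.7, 7.0, -2.6]
width: -0.001
time: 5.85
position: [0.5139, 0.1224, 0.1135]
tool_rot: [-0.984, 1.505, -1.501]
force: [3.6, 10.4, -3.4]
width: -0.002
t 5.85 pos [0.5139 0.1224 0.1135] trainer [-19.6  -0.5 113.5] F [ 3.6 10.4 -3.4] Ftr [-0.8 11.  -3.4] w -0.0
```

The tool stopped dead at trainer y -0.5 while the force rose to 11 N, so the lever is home. Backing off and lifting.

```bash
python3 -m crank '-4 0 0 0 0 0 0; -8 0 0 0 0 0 0; 0 -30 0 0 0 0 0; 0 -30 0 0 0 0 0; 0 0 30 0 0 0 0; 20 0 45 0 0 0 0; 0 0 0 0 0 0 0'; python3 - <<'E'
from h import *
to(65,-52,125)
p,d=bot.capture("scene");crop("s",p,215,110,160,130,5,"pics/s5.png")
E
```

```text
time: 6.72
position: [0.5805, 0.0814, 0.173]
tool_rot: [-0.985, 1.505, -1.507]
force: [-0.9, 0.8, 0.5]
width: -0.001
t 6.72 pos [0.5805 0.0814 0.173 ] trainer [ 57.9 -11.4 173. ] F [-0.9  0.8  0.5] Ftr [-1.1  0.4  0.5] w -0.0
tool shift [40.6 48.1  7.1]
```

View pics/s5.png

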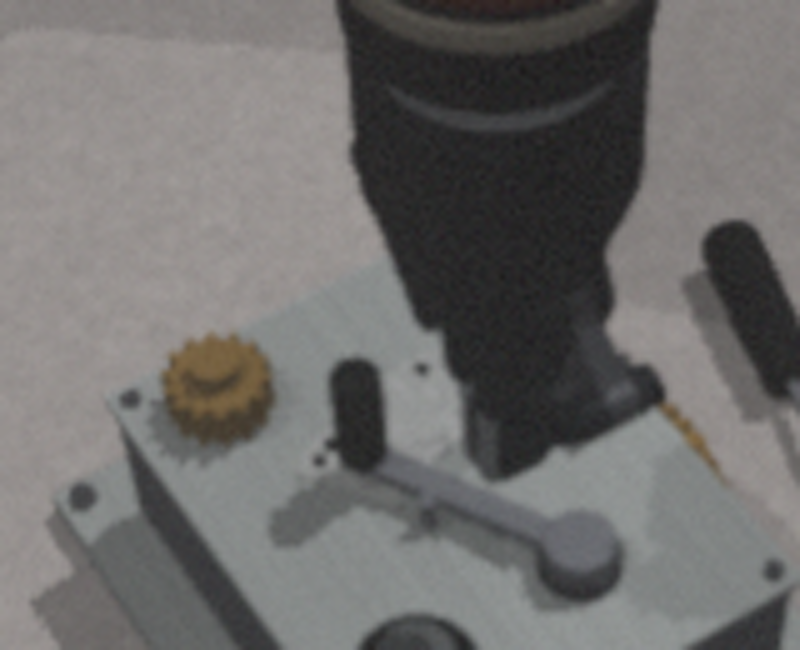

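The lever stays in second and the tool is clear of it. Now over the button.

```bash
python3 -m crank '20 0 4 0 0 0 0; 20 15 3 0 0 0 0; 0 20 0 0 0 0 0; 0 13 0 0 0 0 0; 0 0 0 0 0 0 0'; python3 - <<'E'
from h import *
to(65,-52.3,104)
p,d=bot.capture("scene");crop("s",p,235,150,160,130,5,"pics/s6.png")
E
```

```text
time: 7.4
position: [0.568, 0.044, 0.1246]
tool_rot: [-0.989, 1.505, -1.503]
force: [0.3, -0.4, -0.0]
width: -0.003
t 7.4 pos [0.568  0.044  0.1246] trainer [ 61.4 -50.6 124.6] F [ 0.3 -0.4 -0. ] Ftr [ 0.4 -0.3 -0. ] w -0.0
tool shift [ 1.7 20.6  3.6]
```

View pics/s6.png

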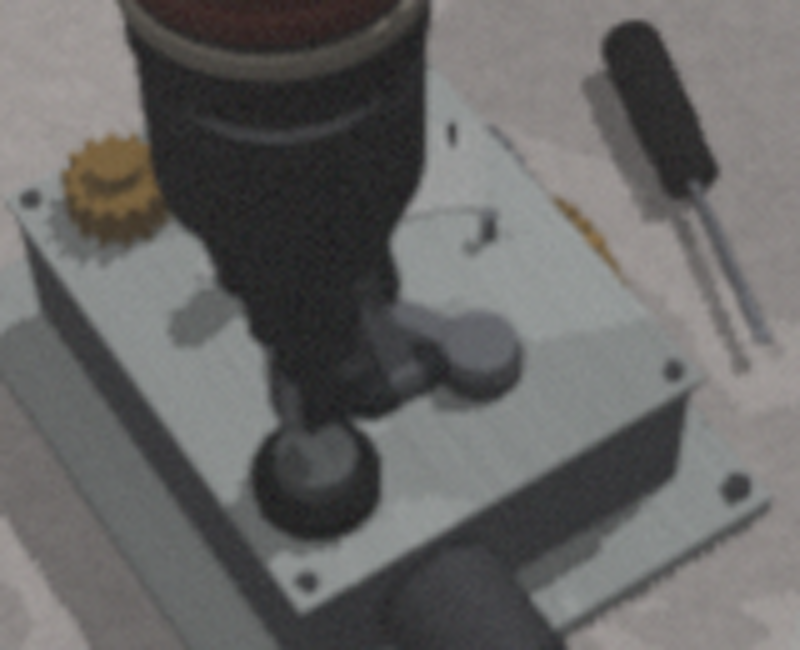

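The shut tips (crop (300,410)) are about 20 mm above the button (315,465). I'll correct by about 4 mm and go down slowly.

```bash
python3 -m crank '2 7 4 0 0 0 0; 0 7 0 0 0 0 0; 0 3 0 0 0 0 0; 0 0 0 0 0 0 0'; python3 - <<'E'
from h import *
st()
E
python3 -m crank '0 2 0 0 0 0 0; 0 2 0 0 0 0 0; 0 0 0 0 0 0 0'; python3 - <<'E'
from h import *
st()
E
```

```text
time: 7.95
position: [0.5717, 0.0405, 0.108]
tool_rot: [-0.987, 1.505, -1.504]
force: [0.1, -0.7, 0.6]
width: -0.002
t 7.95 pos [0.5717 0.0405 0.108 ] trainer [ 66.2 -52.4 108. ] F [ 0.1 -0.7  0.6] Ftr [ 0.4 -0.6  0.6] w -0.0
time: 8.32
position: [0.5719, 0.0405, 0.1042]
tool_rot: [-0.987, 1.504, -1.504]
force: [0.0, -0.1, -1.0]
width: -0.004
t 8.32 pos [0.5719 0.0405 0.1042] trainer [ 66.4 -52.3 104.2] F [ 0.  -0.1 -1. ] Ftr [ 0.1 -0.1 -1. ] w -0.0
```

```bash
for k in 1; do python3 -m crank '0 2 0 0 0 0 0; 0 0 0 0 0 0 0'; python3 -m crank '0 2 0 0 0 0 0; 0 0 0 0 0 0 0'; done
```

```text
time: 8.57
position: [0.572, 0.0405, 0.1024]
tool_rot: [-0.987, 1.504, -1.504]
force: [0.0, -0.0, 3.5]
width: -0.0
time: 8.82
position: [0.5721, 0.0404, 0.1004]
tool_rot: [-0.986, 1.504, -1.504]
force: [-0.7, 0.8, 3.1]
width: 0.0
```

```bash
python3 -m crank '0 2 0 0 0 0 0; 0 0 0 0 0 0 0'; python3 -m crank '0 1 0 0 0 0 0; 0 0 0 0 0 0 0';python3 -m crank '0 1 0 0 0 0 0; 0 0 0 0 0 0 0'
```

```text
time: 9.07
position: [0.572, 0.0404, 0.0983]
tool_rot: [-0.987, 1.504, -1.504]
force: [1.1, 0.6, 4.7]
width: 0.004
time: 9.32
position: [0.5721, 0.0404, 0.098]
tool_rot: [-0.986, 1.504, -1.504]
force: [-3.5, 0.3, 11.2]
width: -0.0
time: 9.57
position: [0.5722, 0.0404, 0.0978]
tool_rot: [-0.986, 1.503, -1.505]
force: [-5.5, 0.2, 20.3]
width: -0.002
```

```bash
python3 - <<'E'
from h import *
p,d=bot.capture("scene");crop("s",p,265,190,80,70,8,"pics/s7.png")
E
python3 -m crank '0 -3 0 0 0 0 0; 0 -5 0 0 0 0 0; 0 -20 0 0 0 0 0; 0 -40 0 0 0 0 0; -50 -20 0 0 0 0 0; -60 0 0 0 0 0 0; -60 0 0 0 0 0 0; 0 0 0 0 0 0 0'
python3 - <<'E'
from h import *
np.set_printoptions(precision=1,suppress=True,linewidth=200)
st()
for n in("scene","top"):
    p,d=bot.capture(n);cv2.imwrite(f"pics/{n}8.png",p)
    c=proj(n,W(65,-52,104)).astype(int);crop("s",p,c[0]-60,c[1]-75,130,110,5,f"pics/{n}8c.png")
    rows=[]
    for v in range(c[1]-12,c[1]+13,2):
        r=[]
        for u in range(c[0]-14,c[0]+15,2):
            o,dd=ray(n,u,v);r.append(((o+dd*d[v,u])[2])*1000)
        rows.append(r)
    print(n,c);print(np.array(rows))
E
```

```text
time: 10.62
position: [0.64, 0.2001, 0.183]
tool_rot: [-0.99, 1.502, -1.501]
force: [0.1, 0.4, -0.1]
width: 0.001
t 10.62 pos [0.6 0.2 0.2] trainer [ 64.9 121.2 183. ] F [ 0.1  0.4 -0.1] Ftr [-0.1  0.4 -0.1] w 0.0
scene [298 240]
[[ 82.4  85.   81.2  83.6  81.4  81.6  85.7  82.2  84.6  83.9  82.5  83.3  84.2  82.9  82.3]
 [ 86.1  81.7  84.5  82.8  84.   83.4  85.   82.4  83.1  85.4  80.6  80.9  84.4  85.3  84.4]
 [ 84.3  84.5  82.2  81.2  82.9  81.7  93.7  93.8  95.4  83.4  80.   82.4  80.9  85.7  84.6]
 [ 81.6  82.5  83.7  95.   93.  104.6 103.4 104.5 105.6  94.6  96.6  81.9  82.2  83.5  81.9]
 [ 85.4  83.5  95.7  94.3 104.5 105.1 104.2 104.7 104.8 102.8  93.7  94.3  82.8  84.3  85.6]
 [ 85.4  81.6  94.5 103.  104.6 105.  103.3 104.2 107.5 106.1 104.9  95.8  94.8  81.4  82. ]
 [ 83.3  93.5  95.6 103.7 104.  105.6 105.7 105.9 103.1 105.7 106.2  95.5  95.9  93.3  84.2]
 [ 82.6  94.5  94.  104.5 104.9 103.5 103.7 104.7 107.4 104.1 104.   93.9  94.6  91.8  82.3]
 [ 84.1  95.4  95.5 103.7 104.7 104.  105.3 105.9 104.2 103.8 100.1  95.5  93.6  94.6  82.7]
 [ 84.5  96.   93.4  94.4 101.7 1
[... 863 characters left out ...]
 99.6 100.3 104.9 105.4  94.   85.5  82.5  80.2]
 [ 83.3  82.1  81.3  94.1 103.3 103.5 104.3 103.7 103.8 104.4 103.2  93.2  91.2  82.4  80.8]
 [ 85.5  80.4  78.9  95.2  92.  106.   99.7 100.6 104.7 102.4 102.3  92.9  80.3  81.6  78.3]
 [ 80.5  81.   80.6  92.2  89.2 100.2 105.8 101.8 101.7 103.7  96.8  93.3  81.3  83.5   9.6]
 [ 80.   85.1  80.6  90.   97.3  93.8  91.3 101.3  98.7  90.8  98.   94.   81.5  83.9   7.2]
 [ 79.8  82.1  81.1  81.9  90.7  87.   94.4  94.7  92.3  91.1  93.6  78.8  85.8  77.   15.4]
 [ 82.   83.5  78.9  82.6  81.5  82.4  93.2  89.8  94.2  83.   81.2  82.4  80.5  13.9  10.5]
 [ 79.3  85.9  77.8  82.6  81.6  80.   81.3  79.   84.7  82.7  79.1  80.9  85.2  13.4   8.4]]
```

View pics/s7.png

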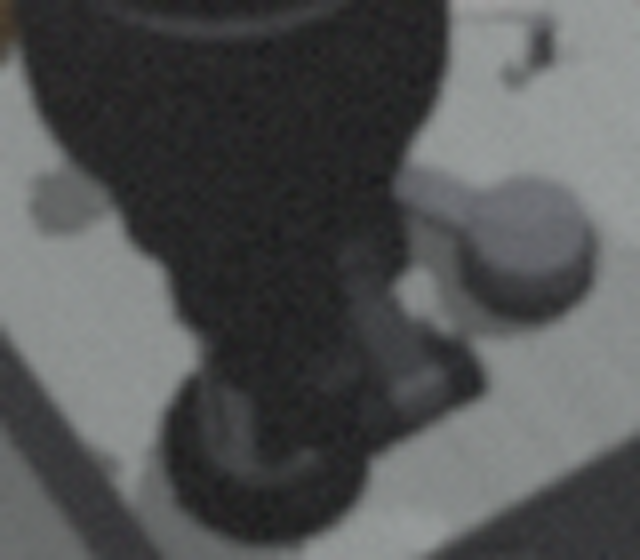

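View pics/scene8c.png

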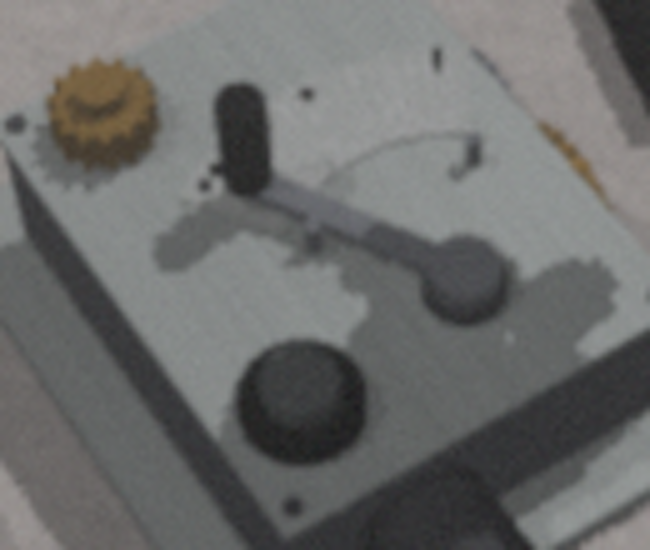

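View pics/top8c.png

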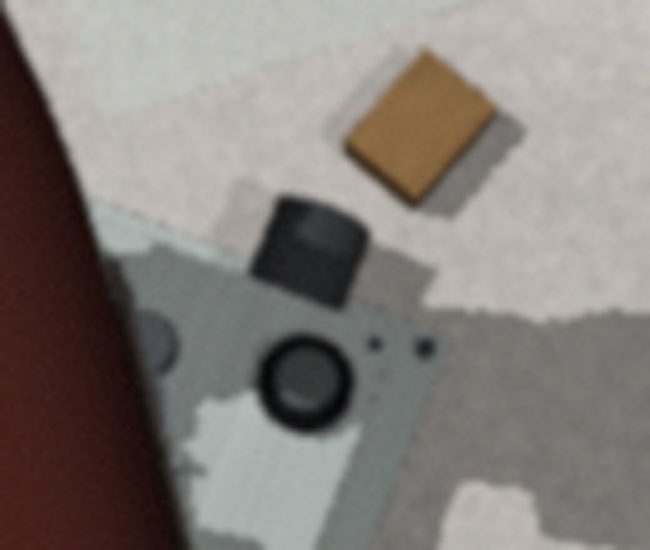

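The lever is in second, with the knob at crop (243,140) beside the two dots. The button is up at about 104.5 mm, and the housing rim at about 95 mm. The press stopped at 98.0 mm, above the rim, so the button itself bottomed. One last check of the lever angle, then I hand in.

```bash
python3 - <<'E'
from h import *
u,v=243/5+238,95/5+165
k=T(onz("scene",u,v,.137));print(k,"angle",.5+np.arctan2(20-k[1],55-k[0]))
u,v=(243+.5)/5-.5+238,(95+.5)/5-.5+165
o=onz("scene",215+445/4-.4,140+96/4-.4,.137);k0=T(o);print("before",k0,.5+np.arctan2(20-k0[1],55-k0[0]))
st(); print(bot.sign_off())
E
```

```text
[-21.24715338 -18.99100964 137.        ] angle 0.9727074078201894
before [-21.70019079  60.22568554 137.        ] 0.016981491457182418
t 10.72 pos [0.6392 0.1967 0.1834] trainer [ 65.5 117.7 183.4] F [-0.5  0.1  0.3] Ftr [-0.5 -0.1  0.3] w 0.0
the job is handed in; nothing more can be done
None
```

The lever is in second against its stop, and the run button was pressed all the way down and has come back up. I handed the job in at about 10.7 s.

- **Lever:** I pushed the knob with the shut fingertips from neutral through the click at first and on to second. At the stop the tool quit moving and the force rose to about 11 N. The last picture gives about 0.97 rad, which is within camera accuracy of 1.0; the image alone can't confirm the last 0.03 rad.
- **Run button:** With the lever in second, I pressed from first contact at about 104 mm down to a hard stop at 98.0 mm, which matches the 6 mm of travel. The stop was above the housing rim (about 95 mm), so it was the button that bottomed. I pushed to about 20 N there, well over the 5 N it needs. Afterwards depth showed its top back at about 104.5 mm.
- **Surroundings:** The arm was clear of everything at hand-in, with no force on the tool. The gear and bearing box look unmoved in the last pictures. I did not re-measure the jar and driver, but the arm never went near them.

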